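# Shake the stuck blocks out of the upturned casting mould

### The job

Three cast blocks are still stuck inside the casting mould that stands mouth down on the bench. Carry it smoothly, still mouth down, over the tray, and there shake it up and down in the air, without knocking it on the tray or touching the blocks, until its weight stops dropping and all three blocks lie in the tray; then stand the empty mould, mouth down, in the middle of the drying grid with its length along the grid's length, and let go. Leave the things around undisturbed.

Things in the scene. Friction and masses are not known exactly. Their poses are not given: they have to be found in the camera images.
- mould_center (a point): Casting mould: plain aluminium box 111 mm long (its x), 62 wide (its y), 80 tall, walls 3 mm, standing MOUTH DOWN: closed end on top, open end below. 0.30 kg empty (spring plates included). This point is its centre, 40 mm above the mouth edge; z points up to the closed end. Take it from above across its 62 mm width, at mid-length, 15 to 25 mm below its top. Inside, three bays along x hold one block each, hidden from outside.
- mould: The mould's mouth: middle of its lower edge plane. Spring plates hold the blocks in the bays by friction. They stay put while the mould is carried smoothly; upward jerks of about 0.2 to 0.7 g make a block slip down, some mm a jerk; it comes free after 20 to 30 mm, when it stands about 10 mm out of the mouth. Leave 50 mm or more under the mouth while shaking.
- tray: White open tray, fixed to the worktop, 176 mm (x) by 187 mm (y), inside about 162 by 170 mm, floor 3 mm above the worktop, rim 16 mm high with corner studs up to 23 mm. Origin: centre of its underside; z up.
- grid_top (a point): Low steel drying grid, fixed to the worktop, 150 mm (x) by 100 mm (y): seven bars that run along its y. This point is the centre of its top, 20 mm above the worktop; z up.
- block0_center (a point): Cast grey block 0, 24 x 54 x 44 mm (x, y, z), about 0.09 kg (10 % more or less), all three alike; at the start stuck inside the mould in bay 0, its lower face 12 to 22 mm above the mouth edge. The point is its centre.
- block1_center (a point): Cast grey block 1, 24 x 54 x 44 mm (x, y, z), about 0.09 kg (10 % more or less), all three alike; at the start stuck inside the mould in bay 1, its lower face 12 to 22 mm above the mouth edge. The point is its centre.
- block2_center (a point): Cast grey block 2, 24 x 54 x 44 mm (x, y, z), about 0.09 kg (10 % more or less), all three alike; at the start stuck inside the mould in bay 2, its lower face 12 to 22 mm above the mouth edge. The point is its centre.
- beaker: Bystander, loose: clear plastic beaker, 71 mm across, 94 mm tall, close to one end of the mould. Origin: centre of its underside.
- water: Bystander, loose: screw-cap bottle, 60 mm across, 116 mm tall, close to the other end of the mould. Origin: centre of its underside.
- buffer: Bystander, loose: screw-cap bottle, 68 mm across, 142 mm tall, close to one end of the drying grid. Origin: centre of its underside.
- tubes: Bystander, loose: tube rack 60 x 172 x 47 mm at the right. Origin: centre of its underside.
- timer: Bystander, loose: bench timer 58 x 72 x 21 mm near the front edge. Origin: centre of its underside.
- block0: The same block 0; this point is the centre of its 24 x 54 mm lower face.
- block1: The same block 1; this point is the centre of its 24 x 54 mm lower face.
- block2: The same block 2; this point is the centre of its 24 x 54 mm lower face.

How it is judged:
By the outcome, as a careful person would: the job done as asked, in the order asked, and still so for the second after the job is handed in, with the robot touching nothing.
It also fails if it takes over 61 s, if anything falls off the work surface, if the arm or the gripper's body presses on something with over 40 N, if the wrist force passes 120 N, or if a joint passes its speed limit or range.

### The arm

A 6-joint arm with a two-finger parallel gripper is mounted at the origin on a cart in front of the work surface, level with it; the furniture and walls round the work are solid. World frame = base frame: x ahead of the robot, y to its left, z up, the work surface at z = 0. Lengths are in m, angles in rad, forces in N, time in s.
With the tool pointing down it reaches from about 0.25 to 0.725 m from the base axis. Payload 4 kg.
Tool frame: the origin (TCP) lies at the very end of the fingers, on their centre line; the grasp point (between the pads) lies 19 mm behind it; z points along the fingers, y is the line along which they close (so a half turn about z gives the same grasp; the last joint's range is limited). The gripper opens to 85 mm and grips with 20 to 120 N. Pads are 22 mm wide; open, the fingers measure 114 mm over their backs; the gripper's body (76 mm by 85 mm) begins 54 mm behind the grasp point. The pads swing forward as they close: fully open they stand 13 mm farther back than shut.
Start: joints at [1.124, 0.241, 0.005, 1.335, 0, 1.571], TCP at [0.216, 0.451, 0.231] pointing down, gripper open.
Joint ranges: [-2.72, 2.72], [-1.05, 1.87], [-1.09, 1.28], [-1.99, 2.15], [-1.42, 1.44], [-3.14, 3.14]. Speed limits (rad/s): [2.79, 2.79, 3.14, 3.14, 3.14, 3.14].

### API

Orientations are given as a unit quaternion [x, y, z, w].
In Python, from workcell import bot, vision, workorder gives the robot as it stands.
- The arm moves only by the shell command python3 -m creep 'ROWS' [OPENING]. ROWS is JSON, a list of rows, each a list of 2 entries, a list of its own where there are three numbers: the shift along the tool's x, y, z in mm, then the turn, a rotation vector about the tool's x, y, z in rad. In form: [[[dx, dy, dz], [wx, wy, wz]], ...]. A call has 1 to 12 rows; each row shifts and turns the commanded pose from where the row before left it, along the tool's axes as they then stand; what a row does not reach is not made up. A row lasts 1/8 s, in which the tool goes at most 62.5 mm and 10.7 degrees, less where a joint would pass 70% of its speed; a pose out of reach is approached as far as the arm can. A call is refused whole if a number of a shift passes 62.5 or a number of a turn 0.188, either way. A call with a gripper value outside its range is refused whole. OPENING is the finger opening in mm, from 0 to 85.4, set as the call begins (- or left out, the last holds). The fingers move at their own pace and stop on an object; the grip force is fixed at half the most. Time passes only in rows, so rows that do not move let the fingers close. It gives the time, the measured TCP pose, the force, the opening and the grip force at its end, in the units of the state.
- bot.get_obs(): the state, without advancing time (a new reading comes with each control period).
- vision.camera(name): name is "side" or "top" or "wrist"; returns a dict with "image" (400x640x3 uint8, blue, green, red), "z_map" (400x640 float32, m along the optical axis (not along the pixel's ray), 0 where there is no reading), "K" (3x3 intrinsics, pixels), "rvec" (rotation vector, rad) and "tvec" (3), from world to camera coordinates, as OpenCV has them; the wrist camera has in their place "tool_from_camera" (4x4, takes a point from camera to tool coordinates, whose origin is the TCP and whose axes are the flange's). Camera axes: x right, y down, z forward; pixel columns grow to the right and rows downward; lengths in m; the calibration is good to about 2 mm. A picture is of the moment at which its call begins: read the wrist's pose just before it.
- workorder.job_done(): hands the job in; it is judged then, once.
Trained networks look in a picture, given as the dict that the camera call returned (one of the last four; its "shot" number tells which), for a name from the list of things; names that differ only in an ending like _2 or _b are one class to them, and where a whole thing is asked for, a point or a joint stands for the part that bears it (a point fixed in the world has none). Each returns a list of dicts, best first, with "score" (0 to 1); they miss things now and then, are a little off and sometimes report something else, mostly with a low value. They report only what shows in the picture. A call takes as long as a camera call.
- vision.spot_in(picture, query): "position" ([column, row] in pixels, amid what is visible of it).
- vision.place_of(picture, query): "position" ([column, row] in pixels: a listed point, or the origin of a listed thing).
The state is a dict: "clock": time; "joint_pos": joint angles; "joint_vel": joint speeds; "tau": joint torques, N m; "eef_pos": TCP position; "tool_rot": TCP orientation; "ft_force": force on the tool from outside, world axes, zero at the start; "ft_torque": the same for the moment, N m; "grip_width": finger opening in m; "grasp_force": force on a finger pad.
Only numpy, scipy, OpenCV 4.12 (cv2) and the standard library are available. Lean on these libraries where they do the work, as an engineer would, in place of code of your own. Each camera call takes 0.05 s, during which the arm holds its last target. There are 200 camera calls.

## Working session

There is one attempt and no reset: what is moved stays moved. The work goes in short steps, Python scripts to look and compute and a shell command to move; the robot and the scene stay as the last step left them, time stands still between calls to the robot, and variables do not carry over. Pictures are saved under pics/ and viewed, at most 10 in all, crops included, and the job is handed in when it is done.

```bash
mkdir -p pics; cat > h.py <<'E'
import numpy as np, cv2
from scipy.spatial.transform import Rotation as R
from workcell import bot, vision, workorder
def pose():
    o=bot.get_obs(); T=np.eye(4); T[:3,:3]=R.from_quat(o['tool_rot']).as_matrix(); T[:3,3]=o['eef_pos']; return o,T
def cam(n):
    o,T=pose(); p=vision.camera(n)
    if n=='wrist': W=T@p['tool_from_camera']
    else:
        M=np.eye(4); M[:3,:3]=cv2.Rodrigues(np.array(p['rvec'],float))[0]; M[:3,3]=np.ravel(p['tvec']); W=np.linalg.inv(M)
    return p,W
def cloud(p,W):
    z=p['z_map']; v,u=np.indices(z.shape); K=p['K']
    c=np.stack([(u-K[0][2])/K[0][0]*z,(v-K[1][2])/K[1][1]*z,z,np.ones_like(z)],-1)
    return (c@W.T)[...,:3]
def at(p,W,px,zw):
    K=np.array(p['K']); d=W[:3,:3]@np.linalg.solve(K,[px[0],px[1],1]); o=W[:3,3]
    return o+d*(zw-o[2])/d[2]
E
python3 - <<'E'
from h import *
o,T=pose(); print({k:np.round(v,3) for k,v in o.items()}); print(T.round(3))
hz={'mould_center':.04,'tray':0,'grid_top':.02,'beaker':0,'water':0,'buffer':0,'tubes':0,'timer':0}
for n in('top','side'):
    p,W=cam(n); cv2.imwrite(f'pics/{n}0.png',p['image']); np.savez(f'{n}0.npz',c=cloud(p,W))
    print(n,W.round(3).tolist())
    for q in hz:
        r=vision.place_of(p,q)
        for d in r[:1]: print(n,q,np.round(d['position']),round(d['score'],2),at(p,W,d['position'],hz[q]).round(3))
E
```

```text
{'clock': np.float64(0.0), 'joint_pos': array([ 1.124,  0.241,  0.004,  1.335, -0.   ,  1.571]), 'joint_vel': array([-0.   ,  0.002, -0.   ,  0.001,  0.   , -0.001]), 'tau': array([-0.0000e+00, -3.7232e+01,  2.5241e+01,  1.7000e-02, -0.0000e+00,
        0.0000e+00]), 'eef_pos': array([0.216, 0.45 , 0.23 ]), 'tool_rot': array([ 0.222,  0.975, -0.001, -0.   ]), 'ft_force': array([-0.533,  0.056, -0.101]), 'ft_torque': array([-0.014, -0.027, -0.024]), 'grasp_force': np.float64(0.0), 'grip_width': np.float64(0.086)}
[[-0.902  0.432 -0.001  0.216]
 [ 0.432  0.902 -0.002  0.45 ]
 [-0.    -0.002 -1.     0.23 ]
 [ 0.     0.     0.     1.   ]]
top [[0.007, -0.984, 0.177, 0.305], [-1.0, -0.01, -0.016, -0.258], [0.018, -0.177, -0.984, 1.143], [0.0, 0.0, 0.0, 1.0]]
top mould_center [372. 186.] 0.65 [ 0.547 -0.423  0.04 ]
top tray [288. 194.] 0.89 [ 0.531 -0.185  0.   ]
top grid_top [217. 189.] 0.81 [0.54  0.018 0.02 ]
top beaker [372. 231.] 0.59 [ 0.426 -0.425  0.   ]
top water [358. 148.] 0.58 [ 0.672 -0.388  0.   ]
top buffer [220. 143.] 0.67 [0.683 0.02  0.   ]
top tubes [423. 194.] 0.86 [ 0.534 -0.576 -0.   ]
top timer [321. 247.] 0.58 [ 0.379 -0.281  0.   ]
side [[0.997, 0.044, -0.056, 0.586], [0.069, -0.388, 0.919, -1.611], [0.019, -0.921, -0.39, 0.624], [0.0, 0.0, 0.0, 1.0]]
side mould_center [336. 220.] 0.59 [ 0.541 -0.436  0.04 ]
side tray [336. 198.] 0.72 [ 0.528 -0.195  0.   ]
side grid_top [344. 170.] 0.55 [0.546 0.003 0.02 ]
side beaker [293. 229.] 0.6 [ 0.422 -0.423  0.   ]
side water [381. 229.] 0.66 [ 0.665 -0.394  0.   ]
side timer [289. 207.] 0.57 [ 0.389 -0.281  0.   ]
```

```bash
python3 - <<'E'
from h import *
c=np.load('top0.npz')['c']
def rect(ctr,rad,z0,z1):
    m=(c[...,2]>z0)&(c[...,2]<z1)&(np.hypot(c[...,0]-ctr[0],c[...,1]-ctr[1])<rad)
    P=c[m][:,:2].astype(np.float32); r=cv2.minAreaRect(P*1000); print(len(P),r,P.mean(0),c[m][:,2].mean())
rect((.545,-.425),.075,.07,.09)
rect((.54,.018),.1,.012,.028)
rect((.53,-.19),.14,.008,.03)
im=cv2.imread('pics/top0.png')[100:290,170:470]
cv2.imwrite('pics/top0c.png',cv2.resize(im,None,fx=2.6,fy=2.6,interpolation=cv2.INTER_CUBIC))
E
```

```text
930 ((546.5826416015625, -410.39617919921875), (111.64324951171875, 62.090843200683594), 5.1748881340026855) [ 0.5452952  -0.40995717] 0.08038114152098058
628 ((542.0391845703125, 18.377788543701172), (150.8160400390625, 101.09192657470703), 5.7416205406188965) [0.5421844  0.01821918] 0.018907836579039463
762 ((544.891845703125, -183.598876953125), (228.0994873046875, 231.5587921142578), 80.06433868408203) [ 0.5309588  -0.19217238] 0.016349904419626905
```

View pics/top0c.png

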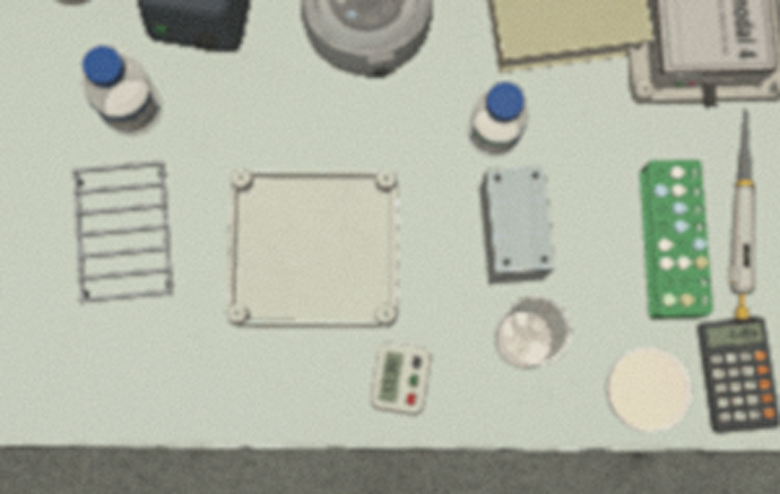

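```bash
python3 -m creep '[[[0,0,0],[0,0,-0.179]],[[0,-10,0],[0,0,-0.179]],[[0,-20,0],[0,0,-0.18]],[[-17,-50,0],[0,0,0]],[[-17,-58,0],[0,0,0]],[[-17,-58,0],[0,0,0]],[[-17,-58,0],[0,0,0]],[[-17,-58,0],[0,0,0]],[[-17,-58,0],[0,0,0]],[[-17,-58,0],[0,0,0]],[[-17,-58,0],[0,0,0]],[[-17,-58,0],[0,0,0]]]' 85 && python3 -m creep '[[[-17,-58,0],[0,0,0]],[[-17,-58,0],[0,0,0]],[[-17,-58,0],[0,0,0]],[[-17,-58,0],[0,0,0]],[[-14,-50,0],[0,0,0]],[[-10,-30,0],[0,0,0]],[[0,0,0],[0,0,0]],[[0,0,0],[0,0,0]]]'
python3 - <<'E'
from h import *
o,T=pose(); print(o['joint_pos'].round(3),o['eef_pos'].round(4),o['ft_force'].round(2)); print(T.round(3))
p,W=cam('wrist'); c=cloud(p,W)
cv2.imwrite('pics/w1.png',p['image'])
m=(c[...,2]>.07)&(c[...,2]<.09)&(np.hypot(c[...,0]-.5466,c[...,1]+.4104)<.075)&(p['z_map']>0)
P=c[m][:,:2].astype(np.float32); print(len(P),cv2.minAreaRect(P*1000),c[m][:,2].mean())
for q in('beaker','water'):
    for d in vision.place_of(p,q)[:1]: print(q,d['score'],at(p,W,d['position'],0))
for n,a in(('beaker',(.426,-.42)),('water',(.668,-.39))):
    m=(c[...,2]>.03)&(c[...,2]<.13)&(np.hypot(c[...,0]-a[0],c[...,1]-a[1])<.055); 
    if m.sum()>20: print(n,m.sum(),c[m].min(0),c[m].max(0))
E
```

```text
clock: 2.4
eef_pos: [0.4114, -0.0787, 0.2317]
tool_rot: [-0.045, 0.999, 0.0, 0.001]
ft_force: [0.7, 0.8, 0.0]
grip_width: 0.085
grasp_force: 0.0
clock: 3.4
eef_pos: [0.5305, -0.3784, 0.2309]
tool_rot: [-0.046, 0.999, 0.0, -0.0]
ft_force: [0.4, 0.7, 0.8]
grip_width: 0.0851
grasp_force: 0.0
[-0.62   0.558  0.479  1.492  0.    -0.711] [ 0.5305 -0.3784  0.2309] [0.44 0.74 0.8 ]
[[-0.996 -0.091 -0.001  0.531]
 [-0.091  0.996  0.001 -0.378]
 [ 0.001  0.001 -1.     0.231]
 [ 0.     0.     0.     1.   ]]
7341 ((543.8480224609375, -408.8150329589844), (110.97740936279297, 61.450069427490234), 5.097568511962891) 0.07991688531331899
beaker 0.76 [ 0.42682341 -0.42169507  0.        ]
water 0.9 [ 0.65882836 -0.3870624   0.        ]
beaker 5238 [ 0.38988019 -0.45539317  0.03006048] [ 0.4607552  -0.38544551  0.09613922]
water 3858 [ 0.63039857 -0.41938047  0.03001353] [ 0.6799107  -0.36008771  0.11788176]
```

View pics/w1.png

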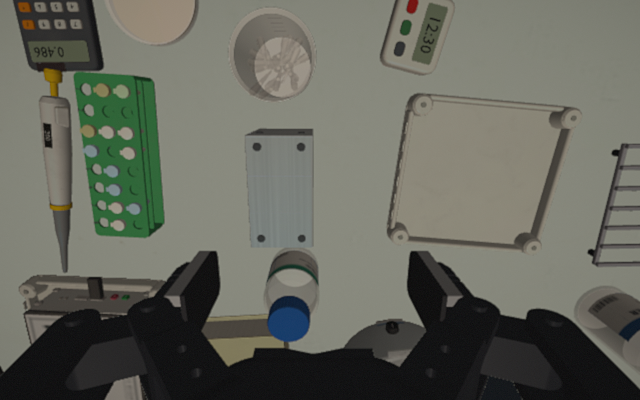

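```bash
python3 -m creep '[[[-6,-16,10],[0,0,0]],[[-5,-16,20],[0,0,0]],[[0,0,35],[0,0,0]],[[0,0,35],[0,0,0]],[[0,0,35],[0,0,0]],[[0,0,30],[0,0,0]],[[0,0,18],[0,0,0]],[[0,0,10],[0,0,0]],[[0,0,0],[0,0,0]],[[0,0,0],[0,0,0]],[[0,0,0],[0,0,0]]]'
```

```text
clock: 4.92
eef_pos: [0.5455, -0.4104, 0.0399]
tool_rot: [-0.046, 0.999, -0.001, 0.001]
ft_force: [0.4, -0.2, 0.4]
grip_width: 0.0847
grasp_force: 0.0
```

```bash
python3 -m creep '[[[0,0,0],[0,0,0]],[[0,0,0],[0,0,0]],[[0,0,0],[0,0,0]],[[0,0,0],[0,0,0]],[[0,0,0],[0,0,0]],[[0,0,0],[0,0,0]],[[0,0,0],[0,0,0]],[[0,0,0],[0,0,0]]]' 0
```

```text
clock: 5.92
eef_pos: [0.5451, -0.4098, 0.0393]
tool_rot: [-0.046, 0.999, -0.0, 0.001]
ft_force: [-0.4, 1.2, 5.7]
grip_width: 0.0614
grasp_force: 67.2
```

```bash
python3 -m creep '[[[0,0,-1],[0,0,0]],[[0,0,-2],[0,0,0]],[[0,0,-4],[0,0,0]],[[0,0,-6],[0,0,0]],[[0,0,-9],[0,0,0]],[[0,0,-12],[0,0,0]],[[0,0,-14],[0,0,0]],[[0,0,-14],[0,0,0]],[[0,0,-14],[0,0,0]],[[0,0,-12],[0,0,0]],[[0,0,-7],[0,0,0]],[[0,0,-3],[0,0,0]]]'
python3 - <<'E'
from h import *
c=np.load('top0.npz')['c']
m=(c[...,2]>.010)&(c[...,2]<.03)&(abs(c[...,0]-.531)<.105)&(abs(c[...,1]+.19)<.11)
k,l,s,_=cv2.connectedComponentsWithStats(m.astype(np.uint8)); i=1+s[1:,4].argmax(); P=c[l==i][:,:2].astype(np.float32)
print(s[1:,4],cv2.minAreaRect(P*1000))
p,W=cam('top')
for f in('place_of','spot_in'): print(f,[ (at(p,W,d['position'],0).round(4),d['score']) for d in getattr(vision,f)(p,'tray')[:1]])
o,T=pose(); print(o['eef_pos'].round(4),o['ft_force'].round(2))
E
```

```text
clock: 7.42
eef_pos: [0.5448, -0.4098, 0.1368]
tool_rot: [-0.046, 0.999, -0.0, 0.0]
ft_force: [1.2, -0.5, -5.9]
grip_width: 0.0616
grasp_force: 66.3
[664   1   1] ((527.6481323242188, -191.49676513671875), (173.82476806640625, 185.5097198486328), 0.3398401737213135)
place_of [(array([ 0.5335, -0.1949,  0.    ]), 0.7)]
spot_in [(array([ 0.5524, -0.1609,  0.    ]), 0.76)]
[ 0.5445 -0.4096  0.1359] [ 0.48 -0.12 -5.4 ]
```

```bash
python3 -m creep '[[[0,3,0],[0,0,0]],[[0,8,0],[0,0,0]],[[0,14,0],[0,0,0]],[[0,20,0],[0,0,0]],[[0,26,0],[0,0,0]],[[-1,30,0],[0,0,0]],[[-1,30,0],[0,0,0]],[[-1,28,0],[0,0,0]],[[0,24,0],[0,0,0]],[[0,18,0],[0,0,0]],[[0,12,0],[0,0,0]],[[0,6,0],[0,0,0]]]' && python3 -m creep '[[[0,0,0],[0,0,0]],[[0,0,0],[0,0,0]]]'
```

```text
clock: 9.07
eef_pos: [0.5278, -0.191, 0.1364]
tool_rot: [-0.046, 0.999, -0.0, 0.0]
ft_force: [-0.1, -0.9, -5.7]
grip_width: 0.0615
grasp_force: 66.6
clock: 9.32
eef_pos: [0.5279, -0.1921, 0.1363]
tool_rot: [-0.045, 0.999, -0.0, 0.0]
ft_force: [-0.1, -0.5, -4.6]
grip_width: 0.0613
grasp_force: 66.6
```

```bash
python3 -m creep '[[[0,0,-14],[0,0,0]],[[0,0,14],[0,0,0]],[[0,0,-14],[0,0,0]],[[0,0,14],[0,0,0]],[[0,0,-14],[0,0,0]],[[0,0,14],[0,0,0]],[[0,0,-14],[0,0,0]],[[0,0,14],[0,0,0]],[[0,0,0],[0,0,0]],[[0,0,0],[0,0,0]],[[0,0,0],[0,0,0]],[[0,0,0],[0,0,0]]]'
python3 - <<'E'
from h import *
o,T=pose(); print(o['eef_pos'].round(4),o['ft_force'].round(2))
p,W=cam('side'); cv2.imwrite('pics/s2.png',cv2.resize(p['image'][110:290,220:440],None,fx=3,fy=3))
E
```

```text
clock: 10.82
eef_pos: [0.5279, -0.1914, 0.1365]
tool_rot: [-0.046, 0.999, -0.0, 0.0]
ft_force: [0.9, -0.3, -6.8]
grip_width: 0.0612
grasp_force: 67.5
[ 0.5279 -0.1914  0.1365] [ 0.9  -0.29 -6.78]
```

View pics/s2.png

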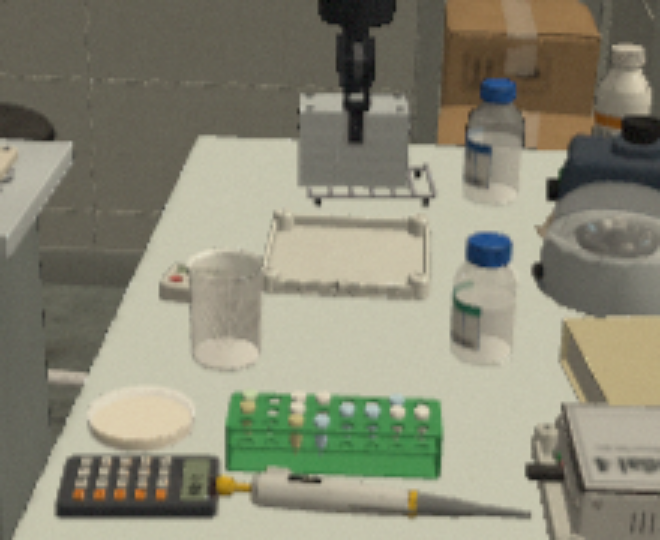

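```bash
python3 -m creep '[[[0,0,-20],[0,0,0]],[[0,0,20],[0,0,0]],[[0,0,-20],[0,0,0]],[[0,0,20],[0,0,0]],[[0,0,-20],[0,0,0]],[[0,0,20],[0,0,0]],[[0,0,-20],[0,0,0]],[[0,0,20],[0,0,0]],[[0,0,0],[0,0,0]],[[0,0,0],[0,0,0]],[[0,0,0],[0,0,0]],[[0,0,0],[0,0,0]]]'
python3 - <<'E'
from h import *
f=[]
p,W=cam('side'); c=cloud(p,W)
f=[]
for i in range(3):
    f.append(bot.get_obs()['ft_force'][2]); vision.camera('side')
m=(abs(c[...,0]-.528)<.07)&(abs(c[...,1]+.19)<.08)
print(np.round(f,2),[((c[...,2]>a)&(c[...,2]<a+.01)&m).sum() for a in np.arange(.0,.18,.01)])
E
```

```text
clock: 12.38
eef_pos: [0.528, -0.1915, 0.1368]
tool_rot: [-0.046, 0.999, -0.0, 0.0]
ft_force: [-0.2, 0.3, -3.5]
grip_width: 0.0616
grasp_force: 68.9
[-3.04 -2.42 -4.54] [np.int64(546), np.int64(55), np.int64(55), np.int64(47), np.int64(123), np.int64(16), np.int64(0), np.int64(0), np.int64(0), np.int64(3), np.int64(117), np.int64(114), np.int64(113), np.int64(116), np.int64(102), np.int64(119), np.int64(121), np.int64(244)]
```

```bash
python3 - <<'E'
from h import *
f=[]
for i in range(4):
    p,W=cam('side'); f.append(bot.get_obs()['ft_force'][2])
print(np.round(f,2))
cv2.imwrite('pics/s3.png',cv2.resize(p['image'][125:215,290:390],None,fx=6,fy=6,interpolation=cv2.INTER_CUBIC))
E
```

```text
[-4.09 -3.62 -3.86 -3.65]
```

View pics/s3.png

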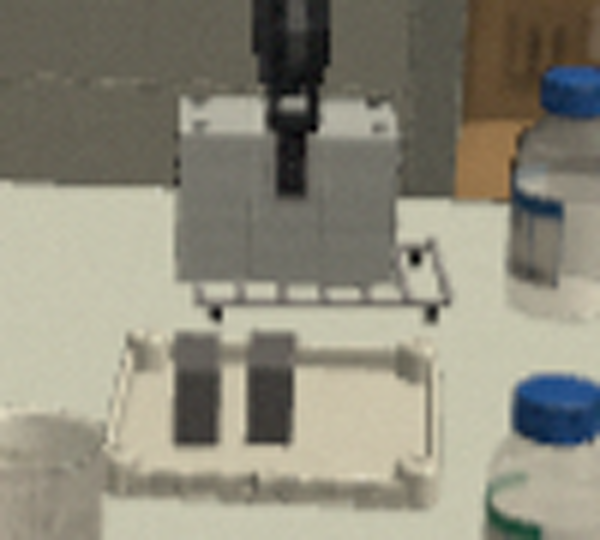

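```bash
python3 -m creep '[[[0,0,-18],[0,0,0]],[[0,0,18],[0,0,0]],[[0,0,-18],[0,0,0]],[[0,0,18],[0,0,0]],[[0,0,-18],[0,0,0]],[[0,0,18],[0,0,0]],[[0,0,0],[0,0,0]],[[0,0,0],[0,0,0]],[[0,0,0],[0,0,0]],[[0,0,0],[0,0,0]]]'
python3 - <<'E'
from h import *
f=[]
for i in range(4):
    p,W=cam('side'); f.append(bot.get_obs()['ft_force'][2])
print(np.round(f,2))
cv2.imwrite('pics/s4.png',cv2.resize(p['image'][125:215,290:390],None,fx=5,fy=5,interpolation=cv2.INTER_CUBIC))
E
```

```text
clock: 14.02
eef_pos: [0.528, -0.1915, 0.1368]
tool_rot: [-0.046, 0.999, -0.0, 0.0]
ft_force: [-0.1, 0.7, -3.1]
grip_width: 0.0613
grasp_force: 69.1
[-2.69 -3.53 -3.54 -2.87]
```

View pics/s4.png

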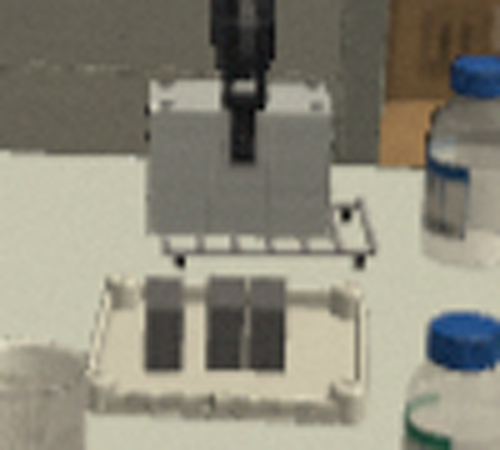

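```bash
python3 - <<'E'
from h import *
p,W=cam('wrist'); c=cloud(p,W); 
m=(c[...,2]>.010)&(c[...,2]<.03)&(abs(c[...,0]-.542)<.095)&(abs(c[...,1]-.018)<.075)&(p['z_map']>0)
k,l,s,_=cv2.connectedComponentsWithStats(m.astype(np.uint8)); i=1+s[1:,4].argmax(); P=c[l==i][:,:2].astype(np.float32)
print(sorted(s[1:,4])[-4:],cv2.minAreaRect(P*1000),np.median(c[l==i][:,2]))
for d in vision.place_of(p,'grid_top')[:1]: print(d['position'],d['score'],at(p,W,d['position'],.02))
for d in vision.place_of(p,'buffer')[:1]: print('buf',d['score'],at(p,W,d['position'],0))
b=np.load('top0.npz')['c']; g=(b[...,2]>.03)&(b[...,2]<.15)&(np.hypot(b[...,0]-.683,b[...,1]-.02)<.06); print(b[g].min(0),b[g].max(0))
E
```

```text
[np.int32(7646)] ((539.2960815429688, 21.419322967529297), (150.95608520507812, 101.81053161621094), 5.948586463928223) 0.019021112456271194
[557.8, 230.9] 0.78 [0.54252786 0.02299614 0.02      ]
buf 0.63 [0.68412824 0.01702452 0.        ]
[ 0.65142917 -0.01704318  0.03009172] [0.7159962  0.04592741 0.1474411 ]
```

```bash
python3 -m creep '[[[-1,5,-5],[0,0,-0.012]],[[-2,12,-5],[0,0,0]],[[-3,20,0],[0,0,0]],[[-4,26,0],[0,0,0]],[[-4,30,0],[0,0,0]],[[-4,30,0],[0,0,0]],[[-4,28,0],[0,0,0]],[[-4,24,0],[0,0,0]],[[-3,17,0],[0,0,0]],[[-2,11,0],[0,0,0]],[[-1,6,0],[0,0,0]],[[0,0,0],[0,0,0]]]' && python3 -m creep '[[[0,0,0],[0,0,0]],[[0,0,0],[0,0,0]]]'
python3 - <<'E'
from h import *
o,T=pose(); print(o['eef_pos'].round(4)); print(T[:3,:3].round(3))
d=np.array([.5415,.020,0.0605])-o['eef_pos']; print((T[:3,:3].T@d*1000).round(1))
p,W=cam('wrist'); c=cloud(p,W)
m=(c[...,2]>.010)&(c[...,2]<.03)&(abs(c[...,0]-.542)<.095)&(abs(c[...,1]-.018)<.075)&(p['z_map']>0)
print(m.sum(),c[m].min(0),c[m].max(0))
t=o['eef_pos'][2]+.041; m=(abs(c[...,2]-t)<.012)&(abs(c[...,0]-.5415)<.07)&(abs(c[...,1]-.02)<.05)&(p['z_map']>0)
print(m.sum(),cv2.minAreaRect(c[m][:,:2].astype(np.float32)*1000),c[m][:,2].mean())
E
```

```text
clock: 15.88
eef_pos: [0.5381, 0.0198, 0.1463]
tool_rot: [-0.052, 0.999, -0.0, -0.0]
ft_force: [0.1, -0.2, -2.2]
grip_width: 0.061
grasp_force: 69.1
clock: 16.12
eef_pos: [0.5381, 0.0191, 0.1463]
tool_rot: [-0.051, 0.999, -0.0, -0.0]
ft_force: [0.3, -1.4, -2.5]
grip_width: 0.0613
grasp_force: 69.1
[0.5381 0.0191 0.1463]
[[-0.995 -0.102 -0.   ]
 [-0.102  0.995 -0.   ]
 [ 0.    -0.    -1.   ]]
[-3.5  0.5 85.8]
1422 [ 0.45943587 -0.03533531  0.01021108] [0.49603419 0.06571814 0.02192335]
37550 ((520.9892578125, 19.246097564697266), (79.58314514160156, 100.81263732910156), 5.568692684173584) 0.18698295349402533
```

```bash
python3 -m creep '[[[-2,0,5],[0,0,0]],[[-1,0,12],[0,0,0]],[[0,0,18],[0,0,0]],[[0,0,18],[0,0,0]],[[0,0,14],[0,0,0]],[[0,0,8],[0,0,0]],[[0,0,4],[0,0,0]],[[0,0,2],[0,0,0]],[[0,0,1],[0,0,0]],[[0,0,0],[0,0,0]],[[0,0,0],[0,0,0]]]'; python3 -m creep '[[[0,0,1.5],[0,0,0]],[[0,0,0],[0,0,0]],[[0,0,0],[0,0,0]]]'; python3 -m creep '[[[0,0,1],[0,0,0]],[[0,0,0],[0,0,0]],[[0,0,0],[0,0,0]]]'
```

```text
clock: 17.55
eef_pos: [0.5413, 0.0201, 0.0647]
tool_rot: [-0.052, 0.999, -0.0, 0.0]
ft_force: [-0.3, -0.1, -3.7]
grip_width: 0.0616
grasp_force: 69.1
clock: 17.92
eef_pos: [0.5411, 0.0201, 0.0628]
tool_rot: [-0.052, 0.999, 0.0, -0.0]
ft_force: [-0.1, 0.1, -2.6]
grip_width: 0.0613
grasp_force: 69.1
clock: 18.3
eef_pos: [0.5411, 0.0201, 0.0618]
tool_rot: [-0.052, 0.999, -0.0, -0.0]
ft_force: [-0.3, 0.2, -2.0]
grip_width: 0.0614
grasp_force: 69.1
```

```bash
for i in 1; do python3 -m creep '[[[0,0,1],[0,0,0]],[[0,0,0],[0,0,0]],[[0,0,0],[0,0,0]]]'; python3 -m creep '[[[0,0,1],[0,0,0]],[[0,0,0],[0,0,0]],[[0,0,0],[0,0,0]]]'; done
```

```text
clock: 18.68
eef_pos: [0.541, 0.0201, 0.0608]
tool_rot: [-0.052, 0.999, 0.0, -0.0]
ft_force: [-0.5, 0.3, -2.9]
grip_width: 0.0613
grasp_force: 69.1
clock: 19.05
eef_pos: [0.5411, 0.0201, 0.0598]
tool_rot: [-0.052, 0.999, -0.0, -0.0]
ft_force: [-0.1, 0.5, -2.9]
grip_width: 0.0614
grasp_force: 69.1
```

```bash
python3 -m creep '[[[0,0,0.7],[0,0,0]],[[0,0,0],[0,0,0]],[[0,0,0],[0,0,0]]]'; python3 -m creep '[[[0,0,0.7],[0,0,0]],[[0,0,0],[0,0,0]],[[0,0,0],[0,0,0]]]'
```

```text
clock: 19.42
eef_pos: [0.5412, 0.0201, 0.0593]
tool_rot: [-0.052, 0.999, 0.0, 0.0]
ft_force: [-0.9, -0.6, -1.4]
grip_width: 0.0616
grasp_force: 69.5
clock: 19.8
eef_pos: [0.5412, 0.0201, 0.0593]
tool_rot: [-0.052, 0.999, -0.0, 0.0]
ft_force: [-3.7, -0.8, 5.9]
grip_width: 0.0615
grasp_force: 70.0
```

```bash
python3 -m creep '[[[0,0,0],[0,0,0]],[[0,0,0],[0,0,0]],[[0,0,0],[0,0,0]],[[0,0,0],[0,0,0]],[[0,0,0],[0,0,0]],[[0,0,0],[0,0,0]],[[0,0,0],[0,0,0]]]' 85 && python3 -m creep '[[[0,0,-3],[0,0,0]],[[0,0,-8],[0,0,0]],[[0,0,-15],[0,0,0]],[[0,0,-25],[0,0,0]],[[0,0,-30],[0,0,0]],[[0,0,-30],[0,0,0]],[[0,0,-30],[0,0,0]],[[0,0,-20],[0,0,0]],[[0,0,-8],[0,0,0]],[[0,0,0],[0,0,0]],[[0,0,0],[0,0,0]]]'
python3 - <<'E'
from h import *
p,W=cam('wrist'); c=cloud(p,W); ok=p['z_map']>0
cv2.imwrite('pics/w5.png',p['image'])
for z0,z1,r in((.092,.108,.075),(.010,.03,.1)):
    m=ok&(c[...,2]>z0)&(c[...,2]<z1)&(np.hypot(c[...,0]-.5415,c[...,1]-.02)<r)
    print(cv2.minAreaRect(c[m][:,:2].astype(np.float32)*1000),c[m][:,2].mean())
E
```

```text
clock: 20.68
eef_pos: [0.5411, 0.0201, 0.0584]
tool_rot: [-0.052, 0.999, 0.0, 0.0]
ft_force: [-0.4, -0.0, -0.8]
grip_width: 0.0847
grasp_force: 0.0
clock: 22.05
eef_pos: [0.5405, 0.0201, 0.2265]
tool_rot: [-0.052, 0.999, 0.0, -0.001]
ft_force: [-0.6, -0.6, -0.2]
grip_width: 0.0852
grasp_force: 0.0
((540.3530883789062, 20.526409149169922), (111.22309875488281, 62.13482666015625), 5.831030368804932) 0.09991594308723253
((539.2361450195312, 21.80677032470703), (149.558349609375, 100.14025115966797), 6.106573581695557) 0.017230623624368103
```

View pics/w5.png

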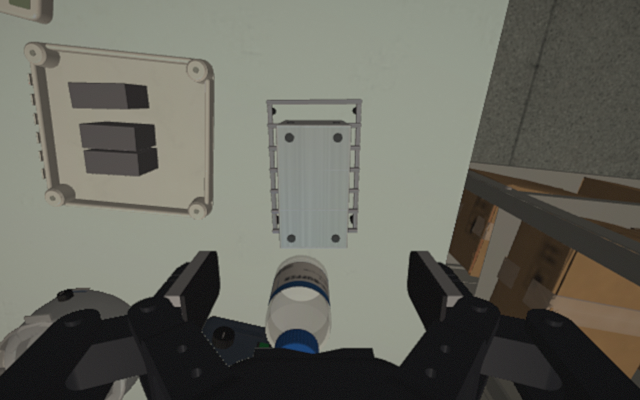

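The mould stands centred on the grid (315,185) to within about 1 mm and 0.3°. Three blocks stand in the tray, at (108,96), (118,136) and (120,162). The gripper is clear.

```bash
python3 -c "
from workcell import workorder
print(workorder.job_done())"
```

```text
the job is handed in; nothing more can be done
None
```

The job is handed in: all three blocks lie in the tray, and the empty mould stands mouth down, centred and aligned on the drying grid with the gripper clear; it took about 22 s of the 61 s allowed.

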